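# Lid the rolls and set the food warmer

## Task

Get the bread rolls ready to keep warm: put the blue lid on the tub that stands in the food warmer and press it down until both end clips snap over it. Turn the thermostat dial, sunk in the warmer's sloping front, clockwise until its pointer is at the orange mark, and leave the other things on the table where they are.

Things in the scene. Friction and masses are not known exactly. Their poses are not given: they have to be found in the camera images.
- warmer: Food warmer, fixed: steel housing, tub well at the back, black fascia in front sloping down towards its front at 25 degrees. 300 mm deep (x), 270 mm wide (y), deck 100 mm high. Origin: centre of its underside; its front looks to its own -x (robot side, turned by its yaw), z up.
- dial_well (a point): Centre of the mouth of the dial's recess in the fascia, 90 mm in front of the warmer's origin and 74 mm up; axes as the warmer's. The recess is round, 92 mm across, 36 mm deep at right angles to the fascia. White ticks ring it; the white dot upslope is off, the orange bar near the downslope side is the mark to set.
- dial_grip (a point): Point to grip on the dial's axis, 25 mm above the recess floor, 11 mm below its mouth. White upright finger bar 14 mm thick (y), 40 long (x), from 3 to 34 mm above the floor, on a thin grey disc of 24 mm radius; 39 mm from each bar face to the recess wall: a wide open gripper does not fit. z: outward, 25 degrees off vertical towards the front; x: to the orange pointer end; turns with the dial.
- dial (a joint): Thermostat dial angle, rad: 0 = off (pointer upslope at the white dot), grows clockwise as seen looking down at the fascia, end stop at 4.7; pointer at the orange mark at 2.6. Starts at 0 to 0.9. Held by friction (about 0.1 N m), stays where it is left, no spring.
- tub: White food tub with bread rolls, 124 mm (x) by 184 mm (y) outside, 100 mm deep, 4 mm walls, open at the top, fixed in the warmer's well, axes parallel to the warmer's. Origin: centre of its underside, 30 mm above the table, 60 mm behind the warmer's origin (the warmer's x = +60 mm).
- tub_rim (a point): Centre of the tub's mouth at the height of the rim's top edge, 130 mm above the table; axes as the tub's.
- lid: Loose blue lid, 0.10 to 0.20 kg, right way up on the table left or right of the warmer. Plate 124 mm (x) by 184 mm (y), 4 mm thick, underside 16 mm above the origin; under it a round-edged plug 111 by 173 mm, 16 mm deep, enters the tub (play each side 2.5 mm in x, 1.5 in y). White handle bar 14 mm thick (x), 64 mm long (y), 20 to 50 mm up. Origin: centre of its lowest face; z up. Fits either way round.
- lid_grip (a point): Point to grip on the lid's handle, centred, 42 mm above the lid's origin, 22 mm above the plate's top, 8 mm below the handle's top; axes as the lid's.
- lid_seat (a point): Centre of the underside of the lid's plate, 16 mm above the lid's origin; axes as the lid's. With the lid fully home it lies on tub_rim.
- clip_left (a joint): Sprung blue clip, 44 mm wide, at the tub's +y end, rad: 0 = upright, grows outwards; reaches 26 mm above the rim. The lid's end pushes it out about 0.14 rad, then it springs back over the lid. Laid on loosely the lid rests on both clips about 12 mm above its seat; snapping takes about 15 to 18 N down on the handle, or half that on each end; then it stops hard on the rim.
- clip_right (a joint): The same clip at the tub's -y end, mirrored.
- takeaway_box: Closed takeaway box, brown with black lid, 120 by 173 mm, 53 mm high; leave alone. Origin: centre of its underside.
- soda_can: Red drinks can, 66 mm across, 122 mm high, upright; leave alone. Origin: centre of its underside.
- water_bottle: Clear bottle, 64 mm across, 200 mm high, upright; leave alone. Origin: centre of its underside.
- tumbler: Drinking glass, 72 mm across, 120 mm high; leave alone. Origin: centre of its underside.
- paper_cup: White paper cup, 80 mm across, 95 mm high; leave alone. Origin: centre of its underside.
- plate: White plate, 210 mm across, 18 mm high; leave alone. Origin: centre of its underside.
- orange_bowl: Orange bowl, 120 mm across, 55 mm high, on the plate; leave alone. Origin: centre of its underside.
- spoon: Steel spoon, 170 mm long, lying on the table; leave alone. Origin: middle of its underside.
Mind the look-alikes: they are no part of the job. There is more than one size of the lid; the job needs the larger.

How it is judged:
By the outcome, as a careful person would: the job done as asked, in the order asked, and still so for the second after the job is handed in, with the robot touching nothing.
It also fails if it takes over 64 s, if anything falls off the work surface, if the arm or the gripper's body presses on something with over 40 N, if the wrist force passes 120 N, or if a joint passes its speed limit or range.

## Robot

A 6-joint arm with a two-finger parallel gripper is mounted at the origin on the work surface. World frame = base frame: x ahead of the robot, y to its left, z up, the work surface at z = 0. Lengths are in m, angles in rad, forces in N, time in s.
With the tool pointing down it reaches from about 0.3 to 0.875 m from the base axis. Payload 6.4 kg.
Tool frame: the origin (TCP) lies where the fingers leave the gripper's body, on its centre line; the fingertips stand 73 mm ahead of it and the grasp point (between the pads) lies 54 mm ahead of it; z points along the fingers, y is the line along which they close (so a half turn about z gives the same grasp; the last joint's range is limited). The gripper opens to 85 mm and grips with 20 to 120 N. Pads are 22 mm wide; open, the fingers measure 114 mm over their backs; the gripper's body (76 mm by 85 mm) begins 54 mm behind the grasp point. The pads swing forward as they close: fully open they stand 13 mm farther back than shut.
Start: joints at [-1.503, 0.181, 1.607, -0, 1.354, -0.206], TCP at [0.155, -0.554, 0.304] pointing down, gripper open.
Joint ranges: [-2.99, 2.99], [-0.89, 2.07], [0.3, 2.58], [-1.14, 4.28], [0, 2.63], [-3.12, 3.12]. Speed limits (rad/s): [2.57, 2.57, 3.01, 3.14, 3.14, 3.14].

## Interface

Orientations are given as a unit quaternion [w, x, y, z].
In Python, from bench import ctrl gives the robot as it stands.
- The arm moves only by the tool carry_out, never from a script. Its argument "steps" is one flat list of numbers, 7 for each row, row after row: the shift along the tool's x, y, z in m, then the turn, a rotation vector about the tool's x, y, z in rad, then the opening, from 0 (shut) to 1 (fully open). In form: [dx, dy, dz, wx, wy, wz, claw, dx, dy, dz, wx, wy, wz, claw, ...]. A call has 1 to 20 rows; each row is the pose to reach, as a shift and turn from the pose commanded when the call began, along the tool's axes at that moment; what a row does not reach only later rows make up. A row lasts 1/10 s, in which the tool goes at most 50 mm and 8.59 degrees, less where a joint would pass 70% of its speed; a pose out of reach is approached as far as the arm can. A call with a gripper value outside its range is refused whole. The fingers move at their own pace and stop on an object; the grip force is fixed at half the most. Time passes only in rows, so rows that repeat a pose let the fingers close. It gives the time, the measured TCP pose, the force, the opening and the grip force at its end, in the units of the state.
- ctrl.get_obs(): the state, without advancing time (a new reading comes with each control period).
- ctrl.camera(name): name is "scene" or "side" or "wrist"; returns the picture (400x640x3 uint8, red, green, blue); there is no depth.
- ctrl.camera_params(name): a dict with "vertical_fov" (degrees; the focal length in pixels is half the picture's height over the tangent of half this angle, whatever the lens; pixels are square), "cx", "cy" (the principal point, pixels), "k1" (the pictures are not rectified: a ray, as slopes to the right and down, at radius r is drawn at 1 + k1 r^2 times it, then the intrinsics apply), "cam_to_world" (4x4, takes a point from camera to world coordinates); the wrist camera has in their place "hand_eye" (4x4, takes a point from camera to tool coordinates, whose origin is the TCP and whose axes are the flange's). Camera axes: x right, y down, z forward; pixel columns grow to the right and rows downward; lengths in m; the calibration is good to about 2 mm. A picture is of the moment at which its call begins: read the wrist's pose just before it. camera_params takes no time and is no camera call.
- ctrl.hand_in(): hands the job in; it is judged then, once.
The state is a dict: "time_s": time; "q": joint angles; "dq": joint speeds; "joint_efforts": joint torques, N m; "eef_pos": TCP position; "eef_rot": TCP orientation; "wrist_force": force on the tool from outside, world axes, zero at the start; "torque": the same for the moment, N m; "opening": opening from 0.0 (shut) to 1.0 (fully open); "grasp_force": force on a finger pad.
Only numpy, scipy, OpenCV 4.12 (cv2) and the standard library are available. Lean on these libraries where they do the work, as an engineer would, in place of code of your own. Each camera call takes 0.05 s, during which the arm holds its last target. There are 200 camera calls.

## Working session

There is one attempt and no reset: what is moved stays moved. The work goes in short steps, Python scripts to look and compute and a tool call to move; the robot and the scene stay as the last step left them, time stands still between calls to the robot, and variables do not carry over. Pictures are saved under pics/ and viewed, at most 10 in all, crops included, and the job is handed in when it is done.

Besides the shell and the picture viewer there is one more tool, called after "Request:" as name(argument=value, ...) on one line, values as JSON. carry_out: Moves the arm, as the interface text tells. Its arguments: {"type":"object","properties":{"steps":{"type":"array"}},"required":["steps"]}

```bash
ls; mkdir -p pics; cat > h.py <<'E'
import numpy as np, cv2
from bench import ctrl
from scipy.spatial.transform import Rotation as R
def Rq(q): return R.from_quat([q[1],q[2],q[3],q[0]])
def ray(name,uv,pose=None):
    p=ctrl.camera_params(name); f=200/np.tan(np.radians(p["vertical_fov"])/2)
    uv=np.atleast_2d(np.array(uv,float)); d=np.c_[(uv[:,0]-p["cx"])/f,(uv[:,1]-p["cy"])/f]
    s=d.copy()
    for _ in range(20): s=d/(1+p["k1"]*(s**2).sum(1,keepdims=True))
    if "cam_to_world" in p: T=np.array(p["cam_to_world"])
    else:
        o=pose or ctrl.get_obs(); A=np.eye(4); A[:3,:3]=Rq(o["eef_rot"]).as_matrix(); A[:3,3]=o["eef_pos"]; T=A@np.array(p["hand_eye"])
    v=np.c_[s,np.ones(len(s))]@T[:3,:3].T
    return T[:3,3],v
def onz(name,uv,z,pose=None):
    o,v=ray(name,uv,pose); return o+v*((z-o[2])/v[:,2:3])
def proj(name,P,pose=None):
    p=ctrl.camera_params(name); f=200/np.tan(np.radians(p["vertical_fov"])/2)
    if "cam_to_world" in p: T=np.array(p["cam_to_world"])
    else:
        o=pose or ctrl.get_obs(); A=np.eye(4); A[:3,:3]=Rq(o["eef_rot"]).as_matrix(); A[:3,3]=o["eef_pos"]; T=A@np.array(p["hand_eye"])
    c=(np.atleast_2d(P)-T[:3,3])@T[:3,:3]; s=c[:,:2]/c[:,2:]; s=s*(1+p["k1"]*(s**2).sum(1,keepdims=True))
    return s*f+[p["cx"],p["cy"]]
def snap(name,fn):
    o=ctrl.get_obs(); im=ctrl.camera(name); cv2.imwrite("pics/"+fn,im[:,:,::-1]); return im,o
E
python3 - <<'E'
from h import *
for n in("scene","side","wrist"):
    im,o=snap(n,n+"0.png")
    p=ctrl.camera_params(n); print(n,{k:np.round(v,3).tolist() for k,v in p.items()})
print(o)
a=cv2.imread("pics/scene0.png");b=cv2.imread("pics/side0.png")
E
```

```text
pics
scene {'vertical_fov': 54.415, 'cx': 318.379, 'cy': 205.443, 'k1': -0.007, 'cam_to_world': [[-0.694, 0.458, -0.555, 1.236], [0.72, 0.453, -0.525, 0.625], [0.011, -0.764, -0.645, 0.926], [0.0, 0.0, 0.0, 1.0]]}
side {'vertical_fov': 51.986, 'cx': 320.752, 'cy': 193.838, 'k1': -0.026, 'cam_to_world': [[-0.992, -0.092, 0.087, 0.403], [-0.125, 0.596, -0.793, 1.039], [0.021, -0.798, -0.603, 0.918], [0.0, 0.0, 0.0, 1.0]]}
wrist {'vertical_fov': 61.196, 'cx': 316.868, 'cy': 203.047, 'k1': -0.046, 'hand_eye': [[0.001, -0.953, -0.304, 0.079], [1.0, 0.001, -0.001, 0.0], [0.001, -0.304, 0.953, -0.07], [0.0, 0.0, 0.0, 1.0]]}
{'time_s': 0.1, 'q': array([-1.50330155e+00,  1.81499238e-01,  1.60789441e+00,  2.07593005e-06,
        1.35384304e+00, -2.06286372e-01]), 'dq': array([-0.00044144, -0.0029675 , -0.0020628 , -0.0004447 ,  0.00227319,
       -0.00076922]), 'joint_efforts': array([ 1.91768545e-04, -4.45881200e+01, -3.52236485e+01, -3.86706224e-04,
        4.14438400e-03, -1.21193449e-05]), 'eef_pos': array([ 0.15546298, -0.55318133,  0.30306247]), 'eef_rot': array([-8.19968546e-04,  9.90644803e-01,  1.36463174e-01,  5.80097843e-05]), 'wrist_force': array([ 0.22577423, -0.18716792,  0.11052658]), 'torque': array([-0.01608712,  0.0308549 ,  0.00043835]), 'grasp_force': 0.0, 'opening': 1.000807162180356}
```

View pics/scene0.png

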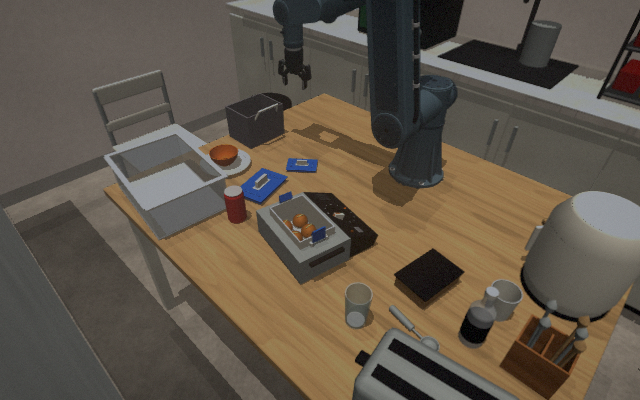

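View pics/side0.png

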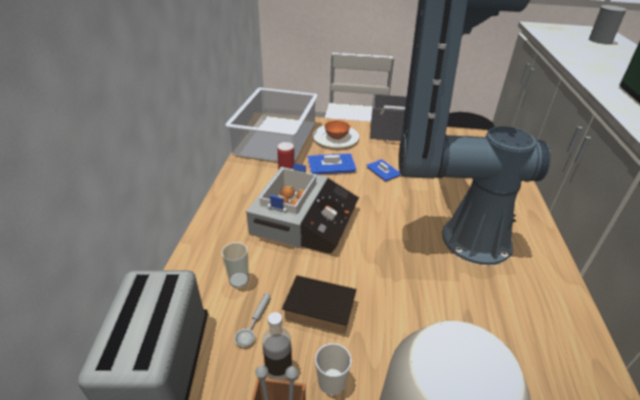

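The scene view shows two blue lids, at (264,185) and (302,165), and in the side view at (332,163) and (383,169). The first looks larger. The warmer's tub is at about (300,222) in the scene view, with the dial at about (340,215). Next I'll measure both lids and confirm in a crop.

```bash
python3 - <<'E'
from h import *
for n in("scene","side"):
    im=cv2.imread(f"pics/{n}0.png"); hsv=cv2.cvtColor(im,cv2.COLOR_BGR2HSV)
    m=cv2.inRange(hsv,(105,150,50),(125,255,255))
    cs,_=cv2.findContours(m,cv2.RETR_EXTERNAL,cv2.CHAIN_APPROX_NONE)
    for c in cs:
        if cv2.contourArea(c)<30: continue
        px=c[:,0,:]; P=onz(n,px,0.020)[:,:2]; r=cv2.minAreaRect((P*1000).astype(np.float32))
        print(n,px.mean(0).round(),"area",cv2.contourArea(c),"rect mm",np.round(r[0],1),np.round(r[1],1),round(r[2],1))
a=cv2.imread("pics/scene0.png")[140:290,220:400]; b=cv2.imread("pics/side0.png")[140:260,240:420]
a=cv2.resize(a,(540,450)[::1] if 0 else (660,550),interpolation=cv2.INTER_CUBIC); cv2.imwrite("pics/cropA.png",a)
b=cv2.resize(b,(780,520),interpolation=cv2.INTER_CUBIC); cv2.imwrite("pics/cropB.png",b)
E
```

```text
scene [262. 184.] area 802.5 rect mm [ 517.7 -360.3] [181.4 121.3] 14.7
scene [301. 165.] area 186.5 rect mm [ 315.7 -345.4] [ 76.3 119.3] 39.8
side [383. 171.] area 152.5 rect mm [ 306.7 -339.2] [ 76.6 114. ] 40.8
side [331. 164.] area 404.5 rect mm [ 515.1 -353.8] [171.4 117.8] 15.3
```

View pics/cropA.png

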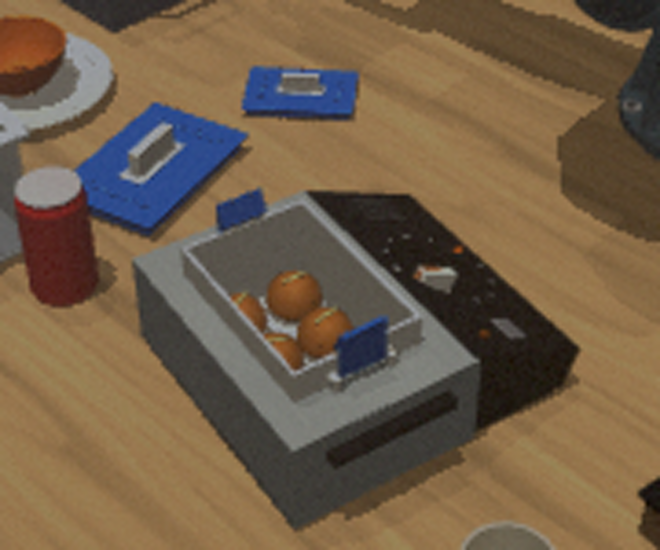

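View pics/cropB.png

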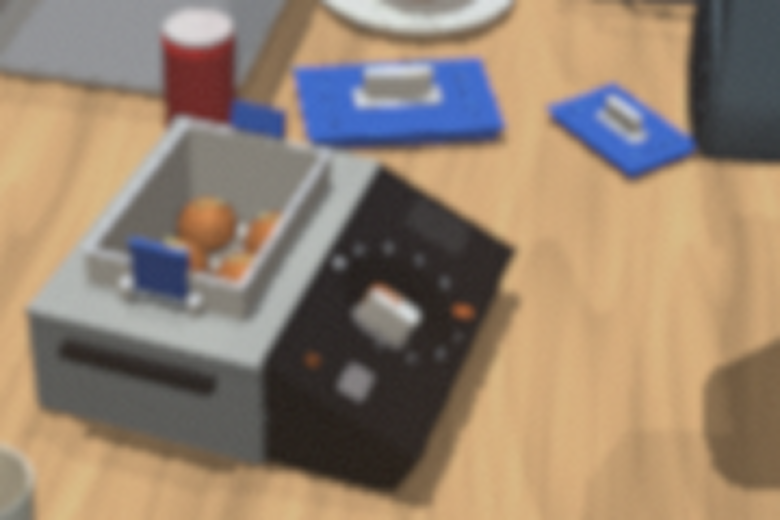

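The crops confirm it. The lid at scene (264,185) measures 181 x 121 mm, matching the 184 x 124 mm wanted, while the other is only about 117 x 76 mm. It lies near (0.517, -0.359) with its long axis at about 15°. I'll go above it for a wrist view.

Request:
carry_out(steps=[0.04, -0.009, 0, 0, 0, 0, 1, 0.08, -0.018, 0, 0, 0, 0, 1, 0.12, -0.027, 0, 0, 0, 0, 1, 0.16, -0.036, 0, 0, 0, 0, 1, 0.2, -0.045, 0, 0, 0, 0, 1, 0.24, -0.054, 0, 0, 0, 0, 1, 0.28, -0.063, 0, 0, 0, 0, 1, 0.32, -0.072, 0, 0, 0, 0, 1, 0.36, -0.08, 0, 0, 0, 0, 1, 0.4, -0.089, 0, 0, 0, 0, 1, 0.4, -0.089, 0, 0, 0, 0, 1, 0.4, -0.089, 0, 0, 0, 0, 1])

```text
time_s: 1.35
eef_pos: [0.5169, -0.3589, 0.3032]
eef_rot: [-0.0, 0.99, 0.138, -0.001]
wrist_force: [-0.4, -0.9, -0.7]
opening: 1.001
grasp_force: 0.0
```

```bash
python3 - <<'E'
from h import *
im,o=snap("wrist","w1.png"); print(o["eef_pos"],o["eef_rot"],o["time_s"])
hsv=cv2.cvtColor(im,cv2.COLOR_RGB2HSV); m=cv2.inRange(hsv,(105,130,40),(125,255,255))
cs,_=cv2.findContours(m,cv2.RETR_EXTERNAL,cv2.CHAIN_APPROX_NONE)
for c in cs:
    if cv2.contourArea(c)<300: continue
    px=c[:,0,:]; P=onz("wrist",px,0.020,o)[:,:2]; r=cv2.minAreaRect((P*1000).astype(np.float32))
    print(px.mean(0),cv2.contourArea(c),r)
# rim from scene/side crops, z=.13
q=np.array([[185,250],[308,200],[422,325],[297,372]])/3.667+[220,140]
print(onz("scene",q,.13).round(3).tolist())
s=np.array([[183,120],[328,153],[245,310],[88,255]])/4.333+[240,140]
print(onz("side",s,.13).round(3).tolist())
E
```

```text
[ 0.5169392  -0.35892868  0.303216  ] [-3.64700951e-04  9.90492913e-01  1.37562334e-01 -5.10002883e-04] 1.35
[272.88059701 323.10820896] 5248.0 ((315.0478515625, -357.016845703125), (83.1588134765625, 122.31768798828125), 40.43320846557617)
[322.98573975 163.44741533] 19114.5 ((519.3992919921875, -364.6629943847656), (182.31219482421875, 122.86149597167969), 14.98887825012207)
[[0.666, -0.122, 0.13], [0.544, -0.096, 0.13], [0.592, 0.086, 0.13], [0.7, 0.052, 0.13]]
[[0.667, -0.127, 0.13], [0.546, -0.099, 0.13], [0.577, 0.101, 0.13], [0.699, 0.057, 0.13]]
```

View pics/w1.png

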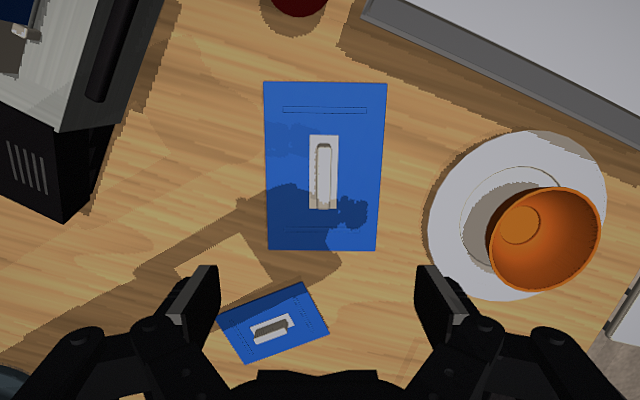

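The wrist view shows the larger lid at (323,165) with its handle top at about (323,177), and the smaller lid at (272,323). I'll work out the shift to the handle.

```bash
python3 - <<'E'
from h import *
im=cv2.imread("pics/w1.png"); o=ctrl.get_obs()
hsv=cv2.cvtColor(im,cv2.COLOR_BGR2HSV)[120:220,295:350]; m=cv2.inRange(hsv,(0,0,60),(180,70,255))
c=max(cv2.findContours(m,0,2)[0],key=cv2.contourArea); print(cv2.boundingRect(c))
# plate corners by polygon
m=cv2.inRange(cv2.cvtColor(im,cv2.COLOR_BGR2HSV),(105,130,40),(125,255,255)); c=max(cv2.findContours(m,0,2)[0],key=cv2.contourArea)
a=cv2.approxPolyDP(c,8,True)[:,0]; print(a.tolist())
P=onz("wrist",a,.02,o); print(P.round(4).tolist(),P.mean(0))
H=onz("wrist",[[317,143],[331,143],[317,209],[331,209]],.05,o); print(H.round(4).tolist(),H.mean(0))
T=Rq(o["eef_rot"]).as_matrix()
for C in (P.mean(0)[:2],H.mean(0)[:2]):
    print("shift",T.T@(np.r_[C,.097]-o["eef_pos"]))
E
```

```text
(14, 15, 30, 75)
[[263, 82], [268, 248], [374, 250], [386, 84]]
[[0.5901, -0.283, 0.02], [0.4161, -0.3293, 0.02], [0.4468, -0.4471, 0.02], [0.6215, -0.4009, 0.02]] [ 0.51860301 -0.36506321  0.02      ]
[[0.5504, -0.3498, 0.05], [0.5541, -0.3626, 0.05], [0.4867, -0.3678, 0.05], [0.4905, -0.3814, 0.05]] [ 0.52043079 -0.36541458  0.05      ]
shift [0.00104392 0.00601705 0.20631802]
shift [0.00270804 0.00685068 0.20631582]
```

Request:
carry_out(steps=[0.002, 0.0065, 0.04, 0, 0, 0.014, 1, 0.002, 0.0065, 0.08, 0, 0, 0.014, 1, 0.002, 0.0065, 0.12, 0, 0, 0.014, 1, 0.002, 0.0065, 0.16, 0, 0, 0.014, 1, 0.002, 0.0065, 0.185, 0, 0, 0.014, 0.7, 0.002, 0.0065, 0.2, 0, 0, 0.014, 0.5, 0.002, 0.0065, 0.206, 0, 0, 0.014, 0.4, 0.002, 0.0065, 0.206, 0, 0, 0.014, 0, 0.002, 0.0065, 0.206, 0, 0, 0.014, 0, 0.002, 0.0065, 0.206, 0, 0, 0.014, 0, 0.002, 0.0065, 0.206, 0, 0, 0.014, 0, 0.002, 0.0065, 0.206, 0, 0, 0.014, 0])

```text
time_s: 2.6
eef_pos: [0.521, -0.3664, 0.0996]
eef_rot: [0.001, 0.992, 0.13, 0.001]
wrist_force: [-0.8, -0.3, 5.1]
opening: 0.15
grasp_force: 60.6
```

The lid can be gripped, but holding it would block the view of the tub. I'll let go, look at the warmer with the wrist camera, and then come back for it.

Request:
carry_out(steps=[0, 0, 0, 0, 0, 0, 0.5, 0, 0, 0, 0, 0, 0, 0.8, 0, 0, 0, 0, 0, 0, 1, 0, 0, -0.03, 0, 0, 0, 1, 0, 0, -0.08, 0, 0, 0, 1, 0, 0, -0.13, 0, 0, 0, 1, 0.02, -0.035, -0.16, 0, 0, -0.14, 1, 0.04, -0.07, -0.18, 0, 0, -0.28, 1, 0.06, -0.105, -0.2, 0, 0, -0.42, 1, 0.08, -0.14, -0.22, 0, 0, -0.56, 1, 0.1, -0.175, -0.235, 0, 0, -0.7, 1, 0.12, -0.21, -0.25, 0, 0, -0.84, 1, 0.14, -0.245, -0.26, 0, 0, -0.98, 1, 0.15, -0.28, -0.26, 0, 0, -1.11, 1, 0.162, -0.314, -0.26, 0, 0, -1.11, 1, 0.162, -0.314, -0.26, 0, 0, -1.11, 1, 0.162, -0.314, -0.26, 0, 0, -1.11, 1])

```text
time_s: 4.3
eef_pos: [0.596, -0.0196, 0.3576]
eef_rot: [-0.0, 0.774, 0.633, -0.0]
wrist_force: [-0.1, -0.0, -0.7]
opening: 0.998
grasp_force: 0.0
```

```bash
python3 - <<'E'
from h import *
im,o=snap("wrist","w2.png"); print(o["eef_pos"],o["eef_rot"],o["time_s"],o["q"].round(3))
np.savez("w2.npz",p=o["eef_pos"],r=o["eef_rot"])
E
```

```text
[ 0.59597094 -0.01960322  0.35756932] [-9.84735392e-05  7.73889804e-01  6.33320192e-01 -3.08286961e-04] 4.3 [-0.232  0.189  1.489 -0.     1.464 -0.032]
```

View pics/w2.png

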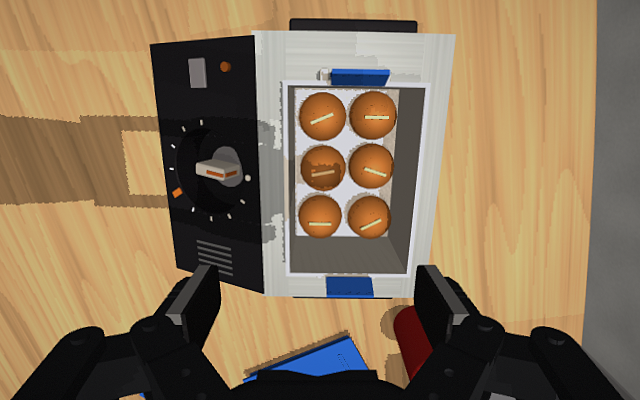

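The wrist view shows the tub's rim at corners of about (281,82), (428,82), (406,276) and (284,276). The dial bar is near (220,170), the orange mark at (177,192) and the white dot at (248,178). I'll measure the rim edges and enlarge the dial.

```bash
python3 - <<'E'
from h import *
d=np.load("w2.npz"); o={"eef_pos":d["p"],"eef_rot":d["r"]}
im=cv2.imread("pics/w2.png"); g=cv2.cvtColor(im,cv2.COLOR_BGR2GRAY)
for r in (110,180,250): print("row",r,[int(v) for v in g[r,274:300]],"|",[int(v) for v in g[r,400:434]])
for c in (310,400): print("col",c,[int(v) for v in g[72:96,c]],"|",[int(v) for v in g[262:284,c]])
a=cv2.resize(im[70:290,160:440],(764,600),interpolation=cv2.INTER_CUBIC); cv2.imwrite("pics/cropC.png",a)
E
```

```text
row 110 [188, 189, 192, 192, 194, 162, 109, 111, 138, 195, 216, 213, 220, 176, 92, 81, 85, 86, 84, 78, 122, 180, 209, 206, 189, 130] | [75, 75, 75, 76, 76, 77, 75, 76, 75, 76, 76, 76, 76, 75, 76, 76, 76, 76, 76, 76, 76, 73, 60, 166, 220, 212, 211, 210, 199, 192, 190, 188, 191, 196]
row 180 [135, 134, 136, 139, 138, 133, 132, 133, 131, 137, 176, 192, 189, 198, 144, 73, 66, 70, 71, 67, 54, 167, 189, 173, 168, 166] | [76, 76, 77, 77, 76, 76, 77, 76, 76, 77, 77, 76, 77, 76, 74, 65, 143, 226, 214, 211, 211, 198, 196, 191, 191, 195, 196, 198, 195, 195, 197, 200, 193, 190]
row 250 [190, 193, 193, 190, 192, 194, 192, 191, 197, 154, 107, 187, 218, 214, 224, 163, 84, 82, 86, 92, 94, 92, 93, 93, 93, 92] | [76, 76, 76, 76, 76, 76, 76, 71, 60, 221, 218, 212, 212, 196, 187, 180, 186, 188, 189, 189, 187, 189, 190, 189, 185, 186, 186, 185, 186, 187, 175, 165, 171, 180]
col 310 [200, 198, 198, 198, 197, 194, 194, 194, 205, 210, 210, 211, 223, 135, 62, 70, 173, 217, 213, 211, 211, 217, 191, 108] | [91, 92, 92, 92, 92, 91, 91, 92, 92, 87, 103, 191, 219, 214, 206, 194, 187, 188, 190, 194, 193, 192]
col 400 [198, 194, 180, 182, 183, 182, 185, 187, 186, 189, 202, 210, 209, 214, 195, 119, 62, 68, 68, 68, 69, 70, 71, 72] | [90, 93, 92, 91, 91, 92, 93, 92, 93, 91, 86, 90, 209, 217, 213, 197, 181, 179, 180, 186, 187, 184]
```

View pics/cropC.png

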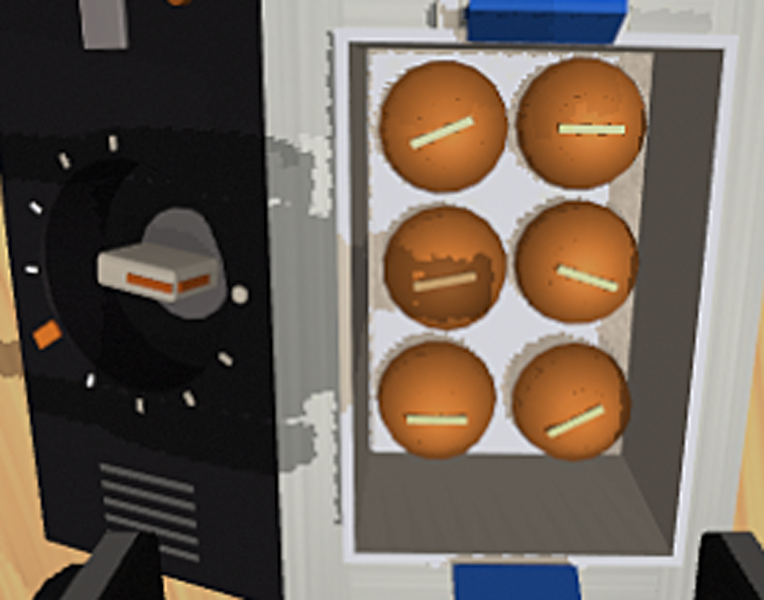

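The crop shows the rim clearly. The dial bar's top runs from crop (100,258) to about (197,285), with orange at its upslope end, so the dial is near off. The off dot is at crop (239,294) and the orange mark at (47,333). Now the poses.

```bash
cat >> h.py <<'E'
def onplane(name,uv,p0,n,pose=None):
    o,v=ray(name,uv,pose); return o+v*(((p0-o)@n)/(v@n))[:,None]
E
python3 - <<'E'
from h import *
d=np.load("w2.npz"); o={"eef_pos":d["p"],"eef_rot":d["r"]}
B=lambda a: onz("wrist",a,.13,o)[:,:2]
L=B([[287.3,110],[288.1,180],[289.1,250]]);Rr=B([[422.75,110],[416,180],[408.5,250]]);T=B([[310,85.],[400,86.7]]);Bo=B([[310,272.5],[400,273.5]])
fit=lambda P:(P.mean(0),np.linalg.svd(P-P.mean(0))[2][0])
ang=lambda v:np.degrees(np.arctan(v[1]/v[0]))
for P in(L,Rr,T,Bo): print(ang(fit(P)[1]))
yl=np.mean([(ang(fit(P)[1])%180)-90 for P in(L,Rr)]); yt=np.mean([ang(fit(P)[1]) for P in(T,Bo)])
yaw=np.radians((yl*176+yt*116)/292); X=np.array([np.cos(yaw),np.sin(yaw)]);Y=np.array([-X[1],X[0]])
xs=[fit(P)[0]@X for P in(L,Rr)]; ys=[fit(P)[0]@Y for P in(T,Bo)]
C=np.mean(xs)*X+np.mean(ys)*Y
print("yaw",np.degrees(yaw),yl,yt,"inner",xs[1]-xs[0],ys[0]-ys[1],"C",C)
W=C-.06*X; print("warmer",W)
X3=np.r_[X,0];Y3=np.r_[Y,0];Z=np.array([0,0,1.])
s=np.radians(25); n=Z*np.cos(s)-X3*np.sin(s); up=X3*np.cos(s)+Z*np.sin(s)
M=np.r_[W,.074]-.09*X3; print("dial_well",M,"grip",M-.011*n)
print("proj mouth, ring, grip",proj("wrist",[M,M+.046*up,M-.046*up,M+.046*Y3,M-.046*Y3],o).round(1).tolist())
def an(uv,h):
    P=onplane("wrist",np.array(uv)/[2.7286,2.727]+[160,70],M+h*n,n,o)-M
    return np.c_[P@up*1000,P@Y3*1000,np.degrees(np.arctan2(-(P@Y3),P@up))].round(1).tolist()
print("dot",an([[239,294]],0)); print("mark",an([[47,333]],0))
print("bar top pts",an([[100,255],[150,246],[216,268],[176,282],[175,300],[103,276]],-.002))
for a in (0,.2,.4,.6): 
    u=np.cos(a)*up-np.sin(a)*Y3; w=np.cross(n,u)
    print(a,((proj("wrist",[M-.002*n+i*.02*u+j*.007*w for i,j in((1,1),(1,-1),(-1,-1),(-1,1))],o)-[160,70])*2.728).round().tolist())
E
```

```text
77.89064340072395
77.91157867117299
-12.20987308098342
-12.232193572349319
yaw -12.147412067008112 -12.098888964051532 -12.221033326666369 inner 0.1158302602947564 0.17570044981814756 C [ 0.62790538 -0.02750087]
warmer [ 0.56924881 -0.01487522]
dial_well [0.48126396 0.00406327 0.074     ] grip [0.48580868 0.00308503 0.06403061]
proj mouth, ring, grip [[206.6, 172.0], [241.5, 176.6], [175.4, 167.9], [203.0, 128.3], [210.1, 212.5]]
dot [[53.5, -0.5, 0.5]]
mark [[-47.5, -28.7, 148.9]]
bar top pts [[-15.2, 7.4, -153.9], [11.0, 13.4, -50.4], [42.1, 7.8, -10.5], [22.6, 0.4, -1.0], [21.5, -6.8, 17.6], [-14.6, -1.1, 175.9]]
0 [[169.0, 265.0], [172.0, 300.0], [94.0, 289.0], [91.0, 255.0]]
0.2 [[172.0, 275.0], [169.0, 309.0], [91.0, 279.0], [93.0, 246.0]]
0.4 [[173.0, 286.0], [165.0, 317.0], [90.0, 269.0], [97.0, 238.0]]
0.6 [[173.0, 296.0], [159.0, 323.0], [91.0, 259.0], [103.0, 232.0]]
```

The rim fits well: inner size 115.8 x 175.7 mm against the expected 116 x 176, centre (0.6279, -0.0275), yaw -12.15°. The orange mark back-projects to 2.60 rad, as it should. I'll return to the lid, grip it and lift it.

Request:
carry_out(steps=[-0.04, 0, 0, 0, 0, 0.14, 1, -0.085, -0.001, 0, 0, 0, 0.28, 1, -0.13, -0.002, 0, 0, 0, 0.42, 1, -0.175, -0.003, 0, 0, 0, 0.56, 1, -0.22, -0.004, 0, 0, 0, 0.7, 1, -0.265, -0.005, 0.02, 0, 0, 0.84, 1, -0.31, -0.0055, 0.06, 0, 0, 0.98, 1, -0.355, -0.0055, 0.1, 0, 0, 1.111, 1, -0.355, -0.0055, 0.14, 0, 0, 1.111, 1, -0.355, -0.0055, 0.18, 0, 0, 1.111, 1, -0.355, -0.0055, 0.22, 0, 0, 1.111, 0.8, -0.355, -0.0055, 0.245, 0, 0, 1.111, 0.6, -0.355, -0.0055, 0.2576, 0, 0, 1.111, 0.5, -0.355, -0.0055, 0.2576, 0, 0, 1.111, 0.4, -0.355, -0.0055, 0.2576, 0, 0, 1.111, 0, -0.355, -0.0055, 0.2576, 0, 0, 1.111, 0, -0.355, -0.0055, 0.2576, 0, 0, 1.111, 0, -0.355, -0.0055, 0.2576, 0, 0, 1.111, 0, -0.355, -0.0055, 0.2576, 0, 0, 1.111, 0])

```text
time_s: 6.25
eef_pos: [0.5207, -0.3682, 0.1023]
eef_rot: [0.002, 0.992, 0.129, 0.001]
wrist_force: [-0.8, -0.5, 6.7]
opening: 0.15
grasp_force: 60.9
```

Request:
carry_out(steps=[0, 0, -0.02, 0, 0, 0, 0, 0, 0, -0.06, 0, 0, 0, 0, 0, 0, -0.1, 0, 0, 0, 0, 0, 0, -0.14, 0, 0, 0, 0, 0.01, -0.03, -0.18, 0, 0, 0, 0, 0.03, -0.06, -0.21, 0, 0, -0.12, 0, 0.05, -0.09, -0.23, 0, 0, -0.24, 0, 0.07, -0.12, -0.23, 0, 0, -0.36, 0, 0.09, -0.15, -0.23, 0, 0, -0.48, 0, 0.11, -0.18, -0.23, 0, 0, -0.6, 0, 0.13, -0.21, -0.23, 0, 0, -0.72, 0, 0.15, -0.24, -0.23, 0, 0, -0.84, 0, 0.17, -0.27, -0.23, 0, 0, -0.97, 0, 0.19, -0.302, -0.23, 0, 0, -1.1, 0, 0.19, -0.302, -0.23, 0, 0, -1.1, 0, 0.19, -0.302, -0.23, 0, 0, -1.1, 0, 0.19, -0.302, -0.23, 0, 0, -1.1, 0])

```text
time_s: 7.95
eef_pos: [0.6259, -0.0271, 0.3301]
eef_rot: [-0.0, 0.778, 0.628, -0.0]
wrist_force: [0.3, -0.7, -2.1]
opening: 0.149
grasp_force: 59.9
```

```bash
python3 - <<'E'
from h import *
im,o=snap("wrist","w3.png"); print(o["eef_pos"],o["eef_rot"],o["time_s"],o["wrist_force"])
hsv=cv2.cvtColor(im,cv2.COLOR_RGB2HSV); m=cv2.inRange(hsv,(105,130,40),(125,255,255)); m[:, :150]=0
c=max(cv2.findContours(m,0,1)[0],key=cv2.contourArea); a=cv2.approxPolyDP(c,5,True)[:,0]; print(a.tolist(), cv2.boundingRect(c))
E
```

```text
[ 0.62588878 -0.02709949  0.3301146 ] [-9.16641071e-05  7.78348819e-01  6.27831992e-01 -3.11646603e-04] 7.95 [ 0.27481606 -0.70155969 -2.060645  ]
[[460, 67], [173, 66], [202, 307], [228, 301], [236, 311], [256, 305], [271, 267], [286, 261], [285, 183], [348, 183], [347, 259], [363, 267], [378, 305], [397, 311], [407, 301], [432, 307]] (172, 63, 289, 249)
```

View pics/w3.png

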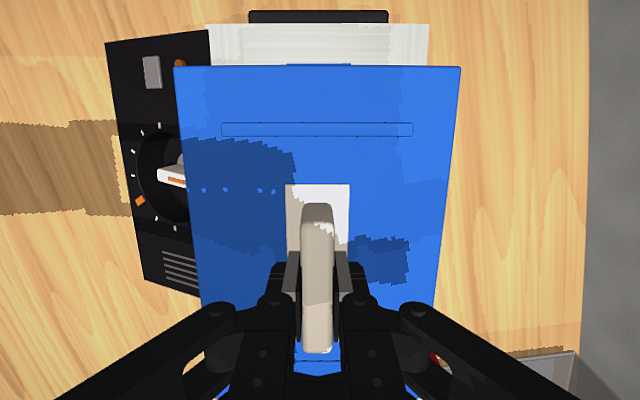

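The lid is held level, with its front corners at (173,66) and (460,67). I'll compute its position in the hand.

```bash
python3 - <<'E'
from h import *
I={"eef_pos":np.zeros(3),"eef_rot":[1,0,0,0]}
for zt in (.079,.0805,.082,.0835):
    P=onz("wrist",[[172.5,66],[460.5,67]],zt,I); print(zt,P.round(4).tolist(),"w",np.linalg.norm(P[1]-P[0]),"mid",P.mean(0).round(4),"yawerr deg",np.degrees(np.arctan2(P[1,0]-P[0,0],P[1,1]-P[0,1])))
o=ctrl.get_obs();M=Rq(o["eef_rot"]).as_matrix();print(o["eef_pos"],np.degrees(np.arctan2(M[1,0],M[0,0])),M[:,2])
E
```

```text
0.079 [[0.0906, -0.059, 0.079], [0.0903, 0.0608, 0.079]] w 0.11971642134790736 mid [0.0905 0.0009 0.079 ] yawerr deg -0.15625423546823267
0.0805 [[0.0908, -0.0596, 0.0805], [0.0904, 0.0614, 0.0805]] w 0.12092157620358543 mid [0.0906 0.0009 0.0805] yawerr deg -0.15625423546823283
0.082 [[0.0909, -0.0602, 0.082], [0.0906, 0.062, 0.082]] w 0.1221267310592635 mid [0.0907 0.0009 0.082 ] yawerr deg -0.156254235468233
0.0835 [[0.091, -0.0608, 0.0835], [0.0907, 0.0626, 0.0835]] w 0.12333188591494157 mid [0.0908 0.0009 0.0835] yawerr deg -0.1562542354682331
[ 0.62592202 -0.02755575  0.33015916] 77.74518218200417 [-4.21414884e-04 -2.33128041e-04 -9.99999884e-01]
```

Request:
carry_out(steps=[0.0015, 0.0011, 0.02, 0, 0, -0.004, 0, 0.0015, 0.0011, 0.05, 0, 0, -0.004, 0, 0.0015, 0.0011, 0.08, 0, 0, -0.004, 0, 0.0015, 0.0011, 0.09, 0, 0, -0.004, 0, 0.0015, 0.0011, 0.093, 0, 0, -0.004, 0, 0.0015, 0.0011, 0.096, 0, 0, -0.004, 0, 0.0015, 0.0011, 0.099, 0, 0, -0.004, 0, 0.0015, 0.0011, 0.1, 0, 0, -0.004, 0, 0.0015, 0.0011, 0.1, 0, 0, -0.004, 0])

```text
time_s: 8.9
eef_pos: [0.6283, -0.0256, 0.2315]
eef_rot: [0.001, 0.777, 0.63, 0.001]
wrist_force: [-0.1, -1.5, 0.1]
opening: 0.148
grasp_force: 60.1
```

Request:
carry_out(steps=[0, 0, 0.002, 0, 0, 0, 0, 0, 0, 0.004, 0, 0, 0, 0, 0, 0, 0.006, 0, 0, 0, 0, 0, 0, 0.006, 0, 0, 0, 0])

```text
time_s: 9.3
eef_pos: [0.6284, -0.0257, 0.2257]
eef_rot: [0.001, 0.777, 0.63, 0.001]
wrist_force: [-0.8, -2.6, 5.3]
opening: 0.148
grasp_force: 61.1
```

Request:
carry_out(steps=[0, 0, 0.003, 0, 0, 0, 0, 0, 0, 0.006, 0, 0, 0, 0, 0, 0, 0.008, 0, 0, 0, 0, 0, 0, 0.009, 0, 0, 0, 0, 0, 0, 0.01, 0, 0, 0, 0, 0, 0, 0.01, 0, 0, 0, 0])

```text
time_s: 9.9
eef_pos: [0.6285, -0.0257, 0.2162]
eef_rot: [0.002, 0.776, 0.63, 0.001]
wrist_force: [-0.2, -1.1, 10.3]
opening: 0.146
grasp_force: 61.8
```

Request:
carry_out(steps=[0, 0, 0.003, 0, 0, 0, 0, 0, 0, 0.006, 0, 0, 0, 0, 0, 0, 0.006, 0, 0, 0, 0])

```text
time_s: 10.2
eef_pos: [0.6286, -0.0257, 0.216]
eef_rot: [0.002, 0.776, 0.63, 0.0]
wrist_force: [-18.4, 0.1, 43.3]
opening: 0.147
grasp_force: 66.6
```

```bash
python3 - <<'E'
from h import *
im,o=snap("scene","s4.png"); print(o["eef_pos"],o["wrist_force"]); im2,_=snap("side","d4.png")
a=cv2.resize(im[180:260,250:380],(780,480),interpolation=cv2.INTER_CUBIC); cv2.imwrite("pics/cropD.png",a[:,:,::-1])
E
```

```text
[ 0.62857843 -0.02571906  0.21602033] [-18.40331525   0.06841597  43.29396348]
```

The lid stopped hard at the expected home height, with 43 N and no further movement. I'll relax, release, rise and look.

Request:
carry_out(steps=[0, 0, -0.005, 0, 0, 0, 0, 0, 0, -0.008, 0, 0, 0, 0, 0, 0, -0.008, 0, 0, 0, 0.3, 0, 0, -0.008, 0, 0, 0, 0.6, 0, 0, -0.008, 0, 0, 0, 0.8, 0, 0, -0.008, 0, 0, 0, 0.8, 0, 0, -0.03, 0, 0, 0, 0.8, 0, 0, -0.07, 0, 0, 0, 0.8, 0, -0.03, -0.11, 0, 0, 0, 0.8, 0, -0.06, -0.15, 0, 0, 0, 0.8, 0, -0.08, -0.18, 0, 0, 0, 0.8, 0, -0.08, -0.18, 0, 0, 0, 0.8, 0, -0.08, -0.18, 0, 0, 0, 0.8])

```text
time_s: 11.6
eef_pos: [0.5495, -0.0088, 0.3891]
eef_rot: [0.001, 0.777, 0.63, 0.001]
wrist_force: [-0.8, -0.7, 0.6]
opening: 0.798
grasp_force: 0.0
```

```bash
python3 - <<'E'
from h import *
im,o=snap("wrist","w5.png"); print(o["eef_pos"],o["eef_rot"],o["time_s"],o["opening"])
np.savez("w5.npz",p=o["eef_pos"],r=o["eef_rot"])
s,_=snap("scene","s5.png")
a=cv2.resize(im[40:320,120:460],(534,440),interpolation=cv2.INTER_CUBIC)
b=cv2.resize(s[185:275,255:355],(256,230),interpolation=cv2.INTER_CUBIC)
c=np.zeros((440,790,3),np.uint8); c[:,:534]=a; c[:230,534:]=b; cv2.imwrite("pics/cropE.png",c[:,:,::-1])
E
```

```text
[ 0.54945072 -0.00876127  0.38908406] [8.99225520e-04 7.76629614e-01 6.29956438e-01 7.21390950e-04] 11.6 0.7984069791639746
```

View pics/cropE.png

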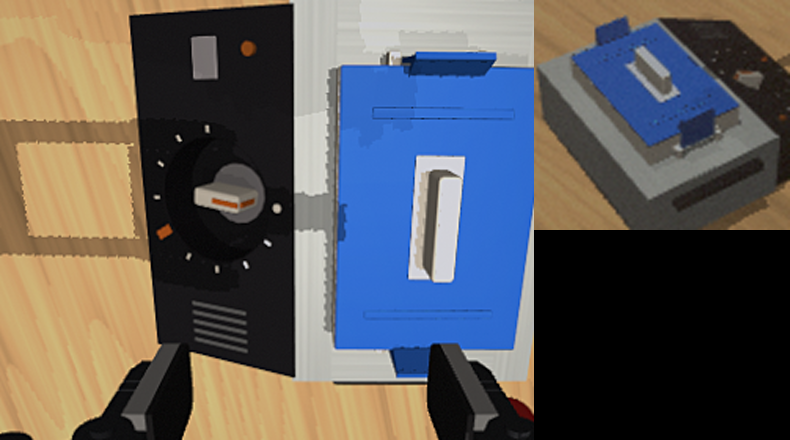

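The lid lies flat with both blue clips standing over its ends: crop (450,63) and (410,360), plus the scene inset. The dial bar is at crop (225,195). Its orange stripe should give the angle.

```bash
cat > dial.py <<'E'
from h import *
yaw=np.radians(-12.15); X3=np.array([np.cos(yaw),np.sin(yaw),0]);Y3=np.array([-X3[1],X3[0],0]);Z=np.array([0,0,1.])
W=np.array([.56925,-.01488,0]); s=np.radians(25); n=Z*np.cos(s)-X3*np.sin(s); up=X3*np.cos(s)+Z*np.sin(s)
M=W+.074*Z-.09*X3
def stripes(fn,o,minA=8):
    im=cv2.imread(fn); hsv=cv2.cvtColor(im,cv2.COLOR_BGR2HSV); m=cv2.inRange(hsv,(4,120,60),(18,255,255))
    k,lab,st,ce=cv2.connectedComponentsWithStats(m)
    for i in range(1,k):
        if st[i,4]<minA: continue
        ys,xs=np.where(lab==i)
        P=onplane("wrist",np.c_[xs,ys],M-.002*n,n,o)-M; Q=np.c_[P@up,P@Y3]*1000; c=Q.mean(0)
        if np.hypot(*c)>75: continue
        v=np.linalg.svd(Q-c)[2][0]
        print(fn,ce[i].round(1),st[i,4],"c(up,y) mm",c.round(1),"centre ang",np.arctan2(-c[1],c[0]).round(3),"dir",np.arctan(-v[1]/v[0]).round(3),"len",np.ptp((Q-c)@v).round(1))
E
python3 - <<'E'
from dial import *
for k in("w2","w5"):
    d=np.load(k+".npz"); stripes(f"pics/{k}.png",{"eef_pos":d["p"],"eef_rot":d["r"]})
o=ctrl.get_obs(); print(o["q"].round(3))
E
```

```text
pics/w2.png [161.6 177.1] 53 c(up,y) mm [-72.8 -14.1] centre ang 2.95 dir 1.238 len 27.3
pics/w2.png [214.2 173.4] 58 c(up,y) mm [ 8.5 -1.1] centre ang 0.127 dir 0.096 len 21.9
pics/w2.png [230.4 173.5] 44 c(up,y) mm [30.3  1.2] centre ang -0.038 dir -0.342 len 16.3
pics/w2.png [177.  192.1] 76 c(up,y) mm [-50.2 -29.5] centre ang 2.61 dir -0.517 len 16.9
pics/w5.png [262.7 168.9] 50 c(up,y) mm [ 8.7 -0.8] centre ang 0.094 dir 0.103 len 20.7
pics/w5.png [277.1 168.8] 30 c(up,y) mm [28.2  1.1] centre ang -0.038 dir -0.391 len 12.5
pics/w5.png [224.3 187. ] 66 c(up,y) mm [-49.8 -29.2] centre ang 2.611 dir -0.634 len 16.3
[-0.232  0.066  1.567  0.     1.51  -0.024]
```

The stripe gives the dial at about 0.10 rad, so it needs about 2.50 rad clockwise. I'll compute the approach pose, with tool x along the bar and downslope to keep joint 6 in range.

```bash
python3 - <<'E'
from dial import *
o=ctrl.get_obs(); Rc=Rq(o["eef_rot"]); th=.10
u=np.cos(th)*up-np.sin(th)*Y3; x=-u; z=-n; y=np.cross(z,x)
Rt=R.from_matrix(np.c_[x,y,z]); G=M-.011*n
rv=(Rc.inv()*Rt).as_rotvec(); pre=G+(.054+.08)*n
sh=Rc.inv().apply(pre-o["eef_pos"]); print("rotvec",rv.round(4),np.linalg.norm(rv),"shift",sh.round(4),"pre",pre.round(4))
for k in range(1,13): print((sh*k/12).round(4).tolist(),(rv*k/12).round(4).tolist())
E
```

```text
rotvec [-0.3552 -0.3228 -1.4415] 1.51927065970747 shift [-0.0012 -0.1207  0.2015] pre [0.4304 0.015  0.1855]
[-0.0001, -0.0101, 0.0168] [-0.0296, -0.0269, -0.1201]
[-0.0002, -0.0201, 0.0336] [-0.0592, -0.0538, -0.2402]
[-0.0003, -0.0302, 0.0504] [-0.0888, -0.0807, -0.3604]
[-0.0004, -0.0402, 0.0672] [-0.1184, -0.1076, -0.4805]
[-0.0005, -0.0503, 0.084] [-0.148, -0.1345, -0.6006]
[-0.0006, -0.0604, 0.1007] [-0.1776, -0.1614, -0.7207]
[-0.0007, -0.0704, 0.1175] [-0.2072, -0.1883, -0.8409]
[-0.0008, -0.0805, 0.1343] [-0.2368, -0.2152, -0.961]
[-0.0009, -0.0905, 0.1511] [-0.2664, -0.2421, -1.0811]
[-0.001, -0.1006, 0.1679] [-0.296, -0.269, -1.2012]
[-0.0011, -0.1107, 0.1847] [-0.3256, -0.2959, -1.3213]
[-0.0012, -0.1207, 0.2015] [-0.3552, -0.3228, -1.4415]
```

Request:
carry_out(steps=[0, -0.02, 0.005, -0.0296, -0.0269, -0.1201, 0.5, 0, -0.04, 0.01, -0.0592, -0.0538, -0.2402, 0.5, 0, -0.06, 0.02, -0.0888, -0.0807, -0.3604, 0.5, 0, -0.08, 0.04, -0.1184, -0.1076, -0.4805, 0.5, 0, -0.1, 0.06, -0.148, -0.1345, -0.6006, 0.5, -0.0006, -0.11, 0.08, -0.1776, -0.1614, -0.7207, 0.5, -0.0007, -0.1207, 0.1, -0.2072, -0.1883, -0.8409, 0.5, -0.0008, -0.1207, 0.12, -0.2368, -0.2152, -0.961, 0.5, -0.0009, -0.1207, 0.14, -0.2664, -0.2421, -1.0811, 0.5, -0.001, -0.1207, 0.16, -0.296, -0.269, -1.2012, 0.5, -0.0011, -0.1207, 0.18, -0.3256, -0.2959, -1.3213, 0.5, -0.0012, -0.1207, 0.2015, -0.3552, -0.3228, -1.4415, 0.5, -0.0012, -0.1207, 0.2015, -0.3552, -0.3228, -1.4415, 0.5, -0.0012, -0.1207, 0.2015, -0.3552, -0.3228, -1.4415, 0.5, -0.0012, -0.1207, 0.2015, -0.3552, -0.3228, -1.4415, 0.5])

```text
time_s: 13.2
eef_pos: [0.4318, 0.0147, 0.1876]
eef_rot: [0.217, 0.153, 0.964, -0.012]
wrist_force: [-0.4, 0.1, 0.2]
opening: 0.502
grasp_force: 0.0
```

```bash
python3 - <<'E'
from dial import *
o=ctrl.get_obs(); Rc=Rq(o["eef_rot"]).as_matrix(); th=.10
print(o["q"].round(3),o["time_s"],o["opening"])
u=np.cos(th)*up-np.sin(th)*Y3; x=-u; z=-n; y=np.cross(z,x)
G=M-.011*n
print("left shift",Rc.T@(G+.054*n-o["eef_pos"]),"rot",R.from_matrix(Rc.T@np.c_[x,y,z]).as_rotvec())
im,_=snap("wrist","w6.png"); stripes("pics/w6.png",o,5)
E
```

```text
[-0.252 -0.214  2.308  0.029  0.609 -1.528] 13.2 0.5019913878364367
left shift [ 0.00240312 -0.00021535  0.08136353] rot [-0.00021449  0.00275419 -0.00251123]
pics/w6.png [256.7 150.4] 354 c(up,y) mm [-47.3 -29.3] centre ang 2.587 dir -0.537 len 15.0
pics/w6.png [315.5 219. ] 6 c(up,y) mm [-1.6  0.2] centre ang -3.019 dir -1.468 len 3.1
pics/w6.png [316.1 232. ] 8 c(up,y) mm [ 7.1 -0.3] centre ang 0.045 dir 0.104 len 1.4
pics/w6.png [316.  250.4] 13 c(up,y) mm [19.7 -1.7] centre ang 0.086 dir 1.541 len 4.5
```

Request:
carry_out(steps=[0.0022, 0, 0.025, 0, 0.0027, -0.0025, 0.5, 0.0022, 0, 0.045, 0, 0.0027, -0.0025, 0.5, 0.0022, 0, 0.06, 0, 0.0027, -0.0025, 0.5, 0.0022, 0, 0.07, 0, 0.0027, -0.0025, 0.5, 0.0022, 0, 0.076, 0, 0.0027, -0.0025, 0.5, 0.0022, 0, 0.0795, 0, 0.0027, -0.0025, 0.5, 0.0022, 0, 0.0795, 0, 0.0027, -0.0025, 0.5, 0.0022, 0, 0.0795, 0, 0.0027, -0.0025, 0, 0.0022, 0, 0.0795, 0, 0.0027, -0.0025, 0, 0.0022, 0, 0.0795, 0, 0.0027, -0.0025, 0, 0.0022, 0, 0.0795, 0, 0.0027, -0.0025, 0])

```text
time_s: 14.35
eef_pos: [0.462, 0.0078, 0.1146]
eef_rot: [0.216, 0.15, 0.965, -0.013]
wrist_force: [-8.8, -6.2, 8.9]
opening: 0.155
grasp_force: 58.5
```

```bash
cat > chk.py <<'E'
from dial import *
o=ctrl.get_obs(); Rc=Rq(o["eef_rot"]).as_matrix(); e=o["eef_pos"]+.054*Rc[:,2]-(M-.011*n)
x=-Rc[:,0]; print("q",o["q"].round(3),"t",o["time_s"],"err up,y,n mm",(np.array([e@up,e@Y3,e@n])*1000).round(1),"tool dial ang",np.arctan2(-(x@Y3),x@up).round(4),"F",o["wrist_force"].round(1),"T",o["torque"].round(2),"op",o["opening"].round(3),"tilt",np.degrees(np.arccos(-Rc[:,2]@n)).round(2))
E
python3 chk.py
```

```text
Traceback (most recent call last):
  File "chk.py", line 3, in <module>
    x=-Rc[:,0]; print("q",o["q"].round(3),"t",o["time_s"],"err up,y,n mm",(np.array([e@up,e@Y3,e@n])*1000).round(1),"tool dial ang",np.arctan2(-(x@Y3),x@up).round(4),"F",o["wrist_force"].round(1),"T",o["torque"].round(2),"op",o["opening"].round(3),"tilt",np.degrees(np.arccos(-Rc[:,2]@n)).round(2))
                                                                                                                                                                                                                                  ^^^^^^^^^^^^^^^^^^
AttributeError: 'float' object has no attribute 'round'
```

```bash
sed -i 's/o\["opening"\].round(3)/round(o["opening"],3)/' chk.py; python3 chk.py
```

```text
q [-0.249  0.054  2.267  0.039  0.385 -1.544] t 14.35 err up,y,n mm [-0.6 -0.4  2.1] tool dial ang 0.0971 F [-8.8 -6.2  8.9] T [-1.01  0.79 -0.57] op 0.155 tilt 0.05
```

Request:
carry_out(steps=[0, 0, 0, 0, 0, 0.14, 0, 0, 0, 0, 0, 0, 0.28, 0, 0, 0, 0, 0, 0, 0.42, 0, 0, 0, 0, 0, 0, 0.56, 0, 0, 0, 0, 0, 0, 0.7, 0, 0, 0, 0, 0, 0, 0.84, 0, 0, 0, 0, 0, 0, 0.98, 0, 0, 0, 0, 0, 0, 1.12, 0, 0, 0, 0, 0, 0, 1.26, 0, 0, 0, 0, 0, 0, 1.4, 0, 0, 0, 0, 0, 0, 1.54, 0, 0, 0, 0, 0, 0, 1.68, 0, 0, 0, 0, 0, 0, 1.82, 0, 0, 0, 0, 0, 0, 1.96, 0, 0, 0, 0, 0, 0, 2.1, 0, 0, 0, 0, 0, 0, 2.24, 0, 0, 0, 0, 0, 0, 2.38, 0, 0, 0, 0, 0, 0, 2.5, 0, 0, 0, 0, 0, 0, 2.5, 0, 0, 0, 0, 0, 0, 2.5, 0])

```text
time_s: 16.35
eef_pos: [0.4615, 0.0076, 0.1143]
eef_rot: [0.08, 0.963, 0.161, 0.2]
wrist_force: [-12.5, -9.1, 12.0]
opening: 0.15
grasp_force: 59.4
```

```bash
python3 chk.py
```

```text
q [-0.25   0.053  2.268  0.039  0.386  0.957] t 16.35 err up,y,n mm [-1.2 -0.8  2.1] tool dial ang 2.5973 F [-12.5  -9.1  12. ] T [-1.63  1.24 -0.98] op 0.15 tilt 0.1
```

Request:
carry_out(steps=[0, 0, 0, 0, 0, 0, 0.2, 0, 0, 0, 0, 0, 0, 0.35, 0, 0, 0, 0, 0, 0, 0.5, 0, 0, 0, 0, 0, 0, 0.5, 0, 0, -0.02, 0, 0, 0, 0.5, 0, 0, -0.05, 0, 0, 0, 0.5, 0, 0, -0.09, 0, 0, 0, 0.5, 0, 0, -0.13, 0, 0, 0, 0.5, 0, 0, -0.17, 0, 0, 0, 0.5, 0, 0, -0.17, 0, 0, 0, 0.5, 0, 0, -0.17, 0, 0, 0, 0.5])

```text
time_s: 17.45
eef_pos: [0.3923, 0.0236, 0.2694]
eef_rot: [0.08, 0.962, 0.162, 0.203]
wrist_force: [-0.4, -0.8, 0.1]
opening: 0.5
grasp_force: 0.0
```

```bash
python3 - <<'E'
from dial import *
im,o=snap("wrist","w7.png"); print(o["eef_pos"],o["time_s"],o["wrist_force"]); stripes("pics/w7.png",o,8)
s,_=snap("scene","s7.png")
b=cv2.resize(s[180:280,250:390],(350,250),interpolation=cv2.INTER_CUBIC)
c=np.zeros((400,795,3),np.uint8); c[:,:440]=im[:,100:540]; c[:250,445:]=b; cv2.imwrite("pics/cropF.png",c[:,:,::-1])
E
```

```text
[0.39229899 0.02357863 0.2693652 ] 17.45 [-0.3531673  -0.75462336  0.06775024]
pics/w7.png [258.9 243. ] 1726 c(up,y) mm [-71.2  18.1] centre ang -2.892 dir 1.569 len 219.4
pics/w7.png [316.5 201.6] 103 c(up,y) mm [-9. -5.] centre ang 2.632 dir -0.541 len 22.4
pics/w7.png [316.9 249.5] 141 c(up,y) mm [-48.8 -29.6] centre ang 2.597 dir -0.533 len 15.4
```

View pics/cropF.png

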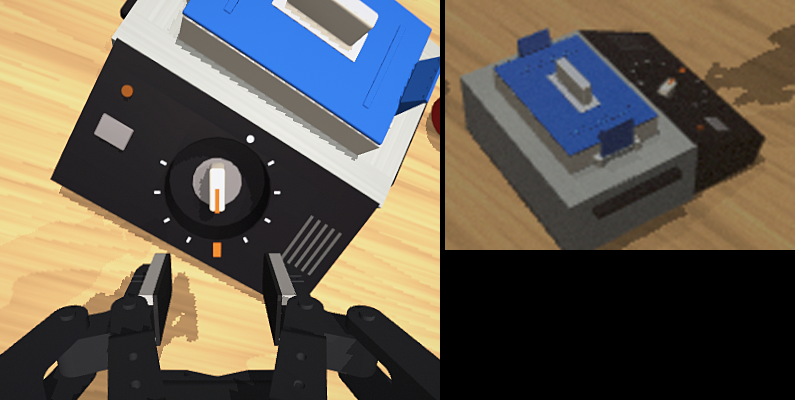

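The pointer stripe at crop (217,202) lines up with the orange mark at (217,250). It measures 2.60 rad. The lid is flat with both clips over it, and the gripper touches nothing.

```bash
python3 -c "
from bench import ctrl
print(ctrl.hand_in())"
```

```text
the job is handed in; nothing more can be done
None
```

The larger blue lid is on the tub with both end clips over it, the dial then went to the orange mark (2.60 rad measured), and I handed the job in at about 17.5 s; the one thing to flag is a brief 43 N wrist-force reading while pressing the lid home.

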